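Put the toy parts into their right trays

TASK

The parts of the toy under repair lie in each other's trays: move them round so that the white gear ends flat in the middle of the round tray, the rubber-tyred wheel flat in the middle of the square tray, and the two small motors, still lying side by side, in the middle of the oblong tray. Use the empty six-sided felt pad as the free spot on which one of them waits meanwhile, and pick and carry the two motors as a pair in one grasp, never lifting one without the other. Leave the oil bottle and the glue jar standing where they are.

Things in the scene. Friction and masses are not known exactly. Their poses are not given: they have to be found in the camera images.
- gear_center (a point): white plastic spur gear lying flat, 50 mm across the teeth, 16 mm thick with a small hub on top (18 mm high in all); starts in the square tray. The point is its centre, 9 mm up, 15 mm above the table when it lies in a tray or on the pad; z along its axle
- wheel_center (a point): toy wheel lying flat, black rubber tyre with a small white hub, 38 mm diameter, 20 mm high; starts in the oblong tray. The point is its centre, 10 mm up, 16 mm above the table when it lies in a tray or on the pad; z along its axle
- motor_a_center (a point): a small electric motor lying flat: steel can with a white plastic end cap, the one of the pair on the -y side of the other in their own frames; 32 mm long (x, the white cap towards +x, a thin shaft and brass bush sticking out 10 mm further at -x), 21 mm wide (y), 16 mm high (z). The point is its centre, 8 mm up, 14 mm above the table when it lies in a tray or on the pad; starts in the round tray, parallel to the other motor and 0.4 mm from it (together 42.4 mm wide)
- motor_b_center (a point): a small electric motor lying flat: steel can with a white plastic end cap, the twin of the other, lying on its +y side; 32 mm long (x, the white cap towards +x, a thin shaft and brass bush sticking out 10 mm further at -x), 21 mm wide (y), 16 mm high (z). The point is its centre, 8 mm up, 14 mm above the table when it lies in a tray or on the pad
- tray_round: round blue-painted tray, 116 mm outside diameter, 108 mm inside; fixed to the table; origin on the table under its centre, z up; floor (top face) 6 mm above the table, surrounded by a 4 mm thick lip whose top is 10 mm above the table
- tray_square: square blue-painted tray, 112 x 112 mm outside, 104 x 104 mm inside, sides along x and y; fixed to the table; origin on the table under its centre, z up; floor (top face) 6 mm above the table, surrounded by a 4 mm thick lip whose top is 10 mm above the table
- tray_oblong: oblong blue-painted tray, 150 mm (x) by 84 mm (y) outside, 142 x 76 mm inside; fixed to the table; origin on the table under its centre, z up; floor (top face) 6 mm above the table, surrounded by a 4 mm thick lip whose top is 10 mm above the table
- pad: empty six-sided grey felt pad without a lip, 104 mm across the flats, 6 mm thick, fixed to the table; origin on the table under its centre
- oil_bottle: amber glass oil bottle, 32 mm diameter, 75 mm high, free-standing, a bystander; origin at the centre of its underside
- glue_jar: short white jar with a grey cap, 42 mm diameter, 55 mm high, free-standing, a bystander; origin at the centre of its underside
Mind the look-alikes: they are no part of the job. Of the things like the part that bears gear_center, leave any that is red; of the rest the larger one is meant.

How it is judged:
By the outcome, as a careful person would: the job done as asked, in the order asked, and still so for the second after the job is handed in, with the robot touching nothing.
It also fails if it takes over 109 s, if anything falls off the work surface, if the arm or the gripper's body presses on something with over 40 N, if the wrist force passes 120 N, or if a joint passes its speed limit or range.

ROBOT

A 7-joint arm with a two-finger parallel gripper is mounted at the origin on the work surface. World frame = base frame: x ahead of the robot, y to its left, z up, the work surface at z = 0. Lengths are in mm, angles in rad, forces in N, time in s.
With the tool pointing down it reaches from about 400 to 850 mm from the base axis. Payload 6.9 kg.
Tool frame: the origin (TCP) lies midway between the tips of the shut fingers; the grasp point (between the pads) lies 19 mm behind it; z points along the fingers, y is the line along which they close (so a half turn about z gives the same grasp; the last joint's range is limited). The gripper opens to 85 mm and grips with 20 to 120 N. Pads are 22 mm wide; open, the fingers measure 114 mm over their backs; the gripper's body (76 mm by 85 mm) begins 54 mm behind the grasp point. The pads swing forward as they close: fully open they stand 13 mm farther back than shut.
Start: joints at [1.298, 0.507, -0.238, 1.5, 0.126, 1.149, -0.155], TCP at [230.518, -580.924, 231.275] pointing down, gripper open.
Joint ranges: [-3.08, 3.08], [-0.24, 2.05], [-1.43, 1.35], [0, 2.5], [-1.52, 4.66], [0.17, 1.96], [-2.89, 2.89]. Speed limits (rad/s): [2.39, 2.39, 3.14, 3.14, 3.14, 3.14, 3.14].

INTERFACE

Orientations are given as [roll, pitch, yaw] about the fixed x, y, z axes, in that order (R = Rz(yaw) Ry(pitch) Rx(roll)).
In Python, from rig import ctrl gives the robot as it stands.
- The arm moves only by the tool move_arm, never from a script. Its argument "moves" is one flat list of numbers, 7 for each row, row after row: the shift along the tool's x, y, z in units of 0.1 m (1.0 is 0.1 m), then the turn, a rotation vector about the tool's x, y, z in units of 120 degrees (1.0 is 120 degrees), then the opening, from 0 (shut) to 1 (fully open). A call has 1 to 12 rows; each row is the pose to reach, as a shift and turn from the pose commanded when the call began, along the tool's axes at that moment; what a row does not reach only later rows make up. A row lasts 1/12 s, in which the tool goes at most 41.7 mm and 7.16 degrees, less where a joint would pass 70% of its speed; a pose out of reach is approached as far as the arm can. A call with a number of a shift or a turn outside -1 to 1 is refused whole. A call with a gripper value outside its range is refused whole. The fingers move at their own pace and stop on an object; "newtons" is the grip in N (left out, the last holds). Time passes only in rows, so rows that repeat a pose let the fingers close. It gives the time, the measured TCP pose, the force, the opening and the grip force at its end, in the units of the state.
- ctrl.get_obs(): the state, without advancing time (a new reading comes with each control period).
- ctrl.read_camera(name): name is "scene" or "top" or "wrist"; returns a dict with "pixels" (400x640x3 uint8, red, green, blue), "intrinsics" (3x3 intrinsics, pixels), "xyz" and "attitude" of the camera in the world; the wrist camera has in their place "tool_from_camera" (4x4, takes a point from camera to tool coordinates, whose origin is the TCP and whose axes are the flange's). Camera axes: x right, y up, looking along -z (the intrinsics and any distortion apply to the point x, -y, -z); pixel columns grow to the right and rows downward; lengths in mm; the calibration is good to about 2 mm. A picture is of the moment at which its call begins: read the wrist's pose just before it. There is no depth.
- ctrl.hand_in(): hands the job in; it is judged then, once.
Trained networks look in the newest picture that a camera, given by its name, has taken for a name from the list of things; names that differ only in an ending like _2 or _b are one class to them, and where a whole thing is asked for, a point or a joint stands for the part that bears it (a point fixed in the world has none). Each returns a list of dicts, best first, with "p" (0 to 1); they miss things now and then, are a little off and sometimes report something else, mostly with a low value. They report only what shows in the picture. A call takes as long as a camera call. They do not tell look-alikes from the thing itself.
- ctrl.look_for(camera, thing): "uv" ([column, row] in pixels, amid what is visible of it).
- ctrl.masks_of(camera, thing): "pixels" (400x640 bool, what is visible of it) and "uv" ([column, row] in pixels, amid what is visible of it).
The state is a dict: "clock": time; "joint_positions": joint angles; "joint_velocities": joint speeds; "joint_efforts": joint torques, N m; "ee_pos": TCP position; "orientation": TCP orientation; "wrist_force": force on the tool from outside, world axes, zero at the start; "wrist_torque": the same for the moment, N m; "gripper_width": finger opening in mm; "grip_force": force on a finger pad.
Only numpy, scipy, OpenCV 4.12 (cv2) and the standard library are available. Lean on these libraries where they do the work, as an engineer would, in place of code of your own. Each camera call takes 0.05 s, during which the arm holds its last target. There are 200 camera calls.

## Working session

There is one attempt and no reset: what is moved stays moved. The work goes in short steps, Python scripts to look and compute and a tool call to move; the robot and the scene stay as the last step left them, time stands still between calls to the robot, and variables do not carry over. Pictures are saved under pics/ and viewed, at most 14 in all, crops included, and the job is handed in when it is done.

Besides the shell and the picture viewer there is one more tool, called after "Emit:" in YAML: its name, and indented under it one key for each argument. move_arm: Moves the arm, as the interface text tells. Shifts and turns lie within -1 to 1; 1 stands for 0.1 m of shift or 120 degrees of turn. Its arguments: {"type":"object","properties":{"moves":{"type":"array","items":{"type":"number"}},"newtons":{"type":"number"}},"required":["moves"]}

```bash
mkdir -p pics; ls; cat > h.py <<'E'
import numpy as np, cv2
from rig import ctrl
from scipy.spatial.transform import Rotation as R
def cam(name):
    o=ctrl.get_obs(); c=ctrl.read_camera(name); K=np.array(c["intrinsics"],float)
    if name=="wrist":
        T=np.eye(4); T[:3,:3]=R.from_euler("xyz",o["orientation"]).as_matrix(); T[:3,3]=o["ee_pos"]
        T=T@np.array(c["tool_from_camera"]); Rm,t=T[:3,:3],T[:3,3]
    else:
        a=np.array(c["attitude"],float); Rm=a if a.shape==(3,3) else R.from_euler("xyz",a).as_matrix(); t=np.array(c["xyz"],float)
    return c,K,Rm,t
def ray(uv,K,Rm,t,z):
    d=np.linalg.inv(K)@np.array([uv[0],uv[1],1.]); d=Rm@np.array([d[0],-d[1],-d[2]])
    return t+d*(z-t[2])/d[2]
def save(n,p): cv2.imwrite("pics/"+n,cv2.cvtColor(np.ascontiguousarray(p),cv2.COLOR_RGB2BGR))
E
python3 - <<'E'
from h import *
Z=dict(gear_center=15,wheel_center=16,motor_a_center=14,tray_round=8,tray_square=8,tray_oblong=8,pad=6,oil_bottle=37,glue_jar=27)
for n in ["top","scene"]:
    c,K,Rm,t=cam(n); save(n+"0.png",c["pixels"]); print(n,[k for k in c],t.round())
    for th,z in Z.items():
        for d in ctrl.look_for(n,th)[:4]:
            print(th,round(d["p"],2),np.round(d["uv"]),ray(d["uv"],K,Rm,t,z).round(1))
print(ctrl.get_obs())
E
```

```text
pics
top ['pixels', 'intrinsics', 'xyz', 'attitude'] [ 369.  -12. 1230.]
gear_center 0.82 [399. 158.] [ 703.3 -165.7   15. ]
gear_center 0.6 [338. 171.] [666.5  -7.9  15. ]
wheel_center 0.67 [445. 243.] [ 485.  -278.5   16. ]
wheel_center 0.4 [226. 223.] [526.4 274.1  16. ]
motor_a_center 0.64 [222. 230.] [506.5 283.8  14. ]
tray_round 0.72 [226. 223.] [527.5 274.7   8. ]
tray_square 0.57 [346. 167.] [679.5 -29.2   8. ]
tray_oblong 0.71 [435. 230.] [ 520.4 -257.2    8. ]
tray_oblong 0.59 [280. 178.] [645.6 140.6   8. ]
pad 0.85 [326. 260.] [437.8  17.9   6. ]
oil_bottle 0.65 [389. 188.] [ 619.6 -136.4   37. ]
oil_bottle 0.46 [345. 162.] [685.  -25.8  37. ]
glue_jar 0.84 [278. 182.] [631.2 145.3  27. ]
scene ['pixels', 'intrinsics', 'xyz', 'attitude'] [1039.  283.  690.]
gear_center 0.83 [212. 224.] [ 709.3 -154.9   15. ]
gear_center 0.73 [283. 238.] [671.2  -8.2  15. ]
gear_center 0.51 [322. 287.] [730.8 110.9  15. ]
motor_a_center 0.73 [454. 244.] [530.4 292.8  14. ]
motor_a_center 0.56 [449. 234.] [511.5 277.8  14. ]
tray_round 0.92 [444. 245.] [535.9 277.8   8. ]
tray_square 0.78 
[... 355 characters left out ...]
ay([ 1.29847184,  0.5074599 , -0.23762974,  1.5001904 ,  0.12568608,
        1.14887548, -0.15481782]), 'joint_velocities': array([-0.00088479, -0.0004338 ,  0.00120913,  0.00054483,  0.00160552,
       -0.0012144 , -0.00114507]), 'joint_efforts': array([ 7.72917392e-04, -6.20371842e+01, -2.18480095e+00, -2.49960297e+01,
        1.39344565e-02,  2.27465382e-03,  3.78711957e-05]), 'ee_pos': array([ 230.56022779, -580.92173585,  231.30424039]), 'orientation': array([ 3.14154888e+00, -3.71849376e-05,  3.77802131e-01]), 'wrist_force': array([0.13132324, 0.11502682, 0.23146777]), 'wrist_torque': array([-0.0035079 , -0.02976184,  0.05306251]), 'grip_force': 0.0, 'gripper_width': 85.57353659438321}
```

```bash
python3 - <<'E'
import cv2
a=cv2.imread("pics/top0.png"); 
cv2.imwrite("pics/topc.png",cv2.resize(a[120:300,190:480],(800,497),interpolation=cv2.INTER_CUBIC))
a=cv2.imread("pics/scene0.png"); cv2.imwrite("pics/scenec.png",cv2.resize(a[110:310,160:500],(800,471),interpolation=cv2.INTER_CUBIC))
E
```

```text
(no output)
```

View pics/topc.png

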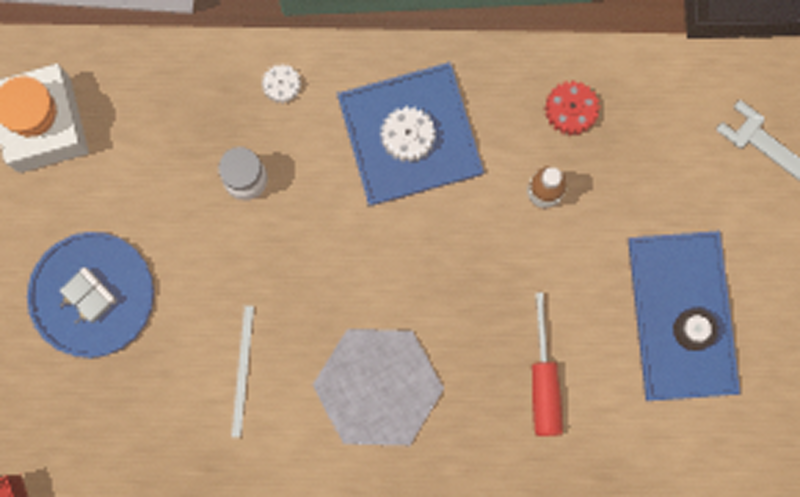

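View pics/scenec.png

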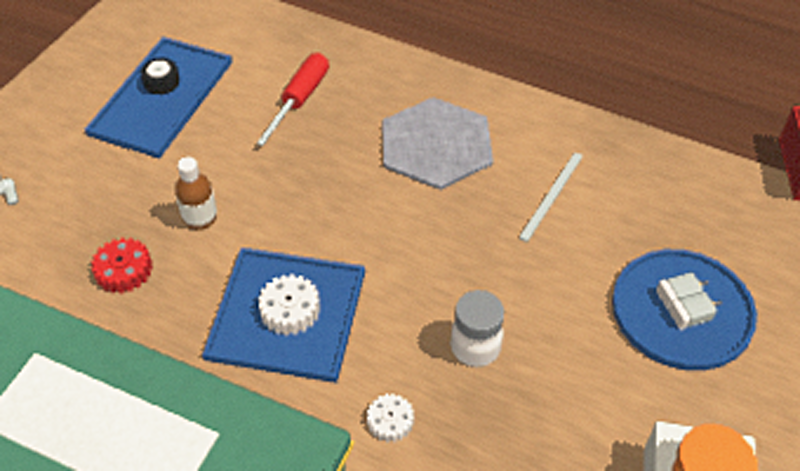

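Gear look-alikes (crop pixels in topc): white large (408,133) in the square tray, white small (282,83), red (573,107). The large white one in the square tray is meant: not red, larger of the white ones, and in the stated start place. It's already enlarged in the crop, so that confirms it.

```bash
cat >> h.py <<'E'
def contour_w(mask,K,Rm,t,z):
    cs,_=cv2.findContours(mask.astype(np.uint8),cv2.RETR_EXTERNAL,cv2.CHAIN_APPROX_NONE)
    c=max(cs,key=cv2.contourArea)[:,0,:]
    return np.array([ray(p,K,Rm,t,z)[:2] for p in c],np.float32)
def plan(x,y,z,yawdeg,o=None):
    """remaining tool-frame shift (units) and yaw turn (units) to a world target"""
    o=o or ctrl.get_obs(); M=R.from_euler("xyz",o["orientation"]).as_matrix()
    s=M.T@(np.array([x,y,z])-o["ee_pos"])/100
    yaw=np.degrees(o["orientation"][2]); d=(yaw-yawdeg+180)%360-180
    print("shift",s.round(3),"turn_z",round(d/120,3),"yaw now",round(yaw,1), "pos",o["ee_pos"].round(1),"t",round(o["clock"],1))
def rects(cam_name,things):
    c,K,Rm,t=cam(cam_name)
    for th,z in things.items():
        for d in ctrl.masks_of(cam_name,th)[:3]:
            w=contour_w(d["pixels"],K,Rm,t,z); (cx,cy),sz,a=cv2.minAreaRect(w); (ex,ey),er=cv2.minEnclosingCircle(w)
            print(th,round(d["p"],2),np.round(d["uv"]),"rect",np.round([cx,cy,*sz,a],1),"circ",np.round([ex,ey,er],1))
    return c
E
python3 - <<'E'
from h import *
for n in ["top","scene"]:
    rects(n,dict(tray_round=10,tray_square=10,tray_oblong=10,pad=6,wheel_center=20,gear_center=18,oil_bottle=37,glue_jar=27))
plan(485,-278,230,97)
E
```

```text
tray_round 0.84 [224. 222.] rect [517.8 283.  116.9 112.8  65.3] circ [515.5 285.3  60.6]
tray_square 0.95 [346. 166.] rect [675.4  -8.9 113.6 110.6  16.1] circ [676.4  -8.5  76.1]
tray_square 0.65 [444. 244.] rect [ 494.  -272.7   35.2   40.2    1.2] circ [ 495.7 -272.2   21. ]
tray_oblong 0.57 [436. 231.] rect [ 509.4 -261.3  150.5   86.1    5.1] circ [ 509.7 -261.3   83. ]
tray_oblong 0.31 [386. 188.] rect [ 627.6 -136.4   30.9   39.1   46.1] circ [ 627.6 -136.4   19.7]
pad 0.69 [325. 260.] rect [437.9  17.4 101.3 113.   58.3] circ [437.9  16.6  57. ]
wheel_center 0.61 [447. 241.] rect [ 495.4 -269.5   34.9   37.9    1.2] circ [ 496.3 -269.3   20.5]
wheel_center 0.24 [225. 221.] rect [516.9 282.  115.9 112.8  47.1] circ [516.4 281.8  58.4]
gear_center 0.68 [396. 155.] rect [ 700.3 -158.9   45.9   47.3   46.2] circ [ 700.3 -159.    25. ]
gear_center 0.59 [338. 168.] rect [672.4  -6.9  50.5  49.1   1. ] circ [673.   -7.6  26.1]
gear_center 0.53 [292. 150.] rect [720.7 113.1  32.3  33.6  47.4] circ [720.9 113.8  17.7]
oil_bottle 0.69 [387. 187.] rect [ 620.6 -133.7   33.4   32.9    1
[... 532 characters left out ...]
  54.9   35.9   37. ] circ [ 497.3 -270.4   27.7]
gear_center 0.75 [325. 287.] rect [727.9 116.1  36.9  32.9  52.8] circ [727.5 116.1  19. ]
gear_center 0.67 [212. 224.] rect [ 708.3 -155.6   60.5   49.1   52.8] circ [ 708.7 -155.6   30.5]
gear_center 0.57 [283. 238.] rect [675.7  -6.9  51.9  50.2  27.6] circ [675.4  -7.6  28.2]
oil_bottle 0.8 [242. 192.] rect [ 623.  -136.7   86.3   34.3   42.7] circ [ 624.3 -138.1   43.2]
glue_jar 0.73 [361. 250.] rect [628.3 143.3  70.   39.6  23.4] circ [629.1 141.5  35.2]
glue_jar 0.54 [229. 154.] rect [ 524.9 -247.7  154.4   89.6    6.3] circ [ 525.3 -246.4   84.7]
shift [ 3.483 -1.877  0.013] turn_z -0.628 yaw now 21.6 pos [ 230.5 -580.9  231.3] t 1.9
```

Emit:
move_arm:
  moves: [0.4,-0.2,0,0,0,0,1,0.8,-0.4,0,0,0,0,1,1,-0.54,0,0,0,0,1]

```text
clock: 2.15
ee_pos: [306.2, -491.5, 231.2]
orientation: [-3.141, -0.002, 0.379]
wrist_force: [1.1, 0.4, 0.6]
gripper_width: 85.4
grip_force: 0.0
```

Emit:
move_arm:
  moves: [0.4,-0.2,0,0,0,0,1,0.8,-0.4,0,0,0,0,1,1,-0.54,0,0,0,0,1]

```text
clock: 2.4
ee_pos: [379.5, -403.8, 231.6]
orientation: [3.141, -0.002, 0.38]
wrist_force: [1.6, 0.7, 0.6]
gripper_width: 85.2
grip_force: 0.0
```

Emit:
move_arm:
  moves: [0.4,-0.2,0,0,0,0,1,0.8,-0.4,0,0,0,0,1,1,-0.54,0,0,0,0,1]

```text
clock: 2.65
ee_pos: [452.4, -316.5, 231.6]
orientation: [3.142, -0.002, 0.38]
wrist_force: [1.1, -0.0, -0.0]
gripper_width: 85.3
grip_force: 0.0
```

Emit:
move_arm:
  moves: [0.2,-0.1,0.3,0,0,-0.06,0.75,0.4,-0.2,0.6,0,0,-0.12,0.75,0.45,-0.25,0.8,0,0,-0.18,0.75,0.45,-0.25,0.8,0,0,-0.24,0.75,0.45,-0.25,0.8,0,0,-0.3,0.75,0.45,-0.25,0.8,0,0,-0.36,0.75,0.45,-0.25,0.8,0,0,-0.42,0.75,0.45,-0.25,0.8,0,0,-0.48,0.75,0.45,-0.25,0.8,0,0,-0.54,0.75,0.45,-0.25,0.8,0,0,-0.6,0.75,0.45,-0.25,0.8,0,0,-0.63,0.75,0.45,-0.25,0.8,0,0,-0.63,0.75]

```text
clock: 3.65
ee_pos: [482.2, -280.1, 151.2]
orientation: [3.141, -0.0, 1.7]
wrist_force: [-0.4, 0.3, 0.4]
gripper_width: 64.3
grip_force: 0.0
```

```bash
python3 - <<'E'
from h import *
c=rects("wrist",dict(tray_oblong=10,wheel_center=26)); save("w1.png",c["pixels"])
o=ctrl.get_obs(); print(o["orientation"],o["joint_positions"].round(2),o["gripper_width"])
plan(498,-271,40,96)
E
```

```text
tray_oblong 0.8 [354. 165.] rect [ 508.9 -263.5  149.9   84.7    5.4] circ [ 508.7 -262.8   84.5]
wheel_center 0.71 [331. 181.] rect [ 494.8 -270.4   35.7   38.1    7.4] circ [ 494.6 -270.3   19.3]
[ 3.14152100e+00 -4.19185308e-05  1.69429925e+00] [ 0.9   0.54 -0.65  1.79  0.39  0.94  0.21] 64.17145987842883
shift [0.07  0.168 1.113] turn_z 0.009 yaw now 97.1 pos [ 482.2 -280.   151.3] t 3.8
```

View pics/w1.png

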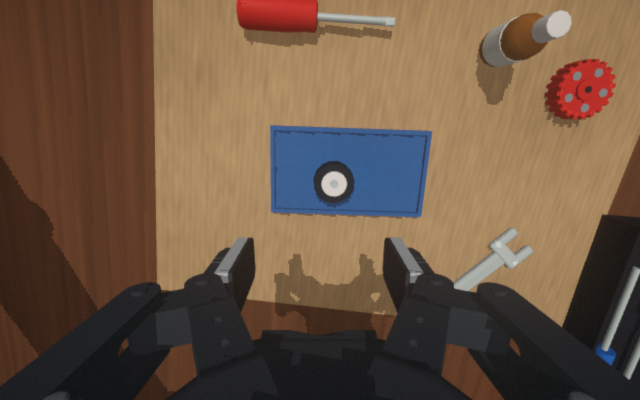

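Wrist view: wheel at (334,183) in the oblong tray (~(495,-270)), tray at (351,171); it agrees with the top view. Descend and grasp.

Emit:
move_arm:
  moves: [0.04,0.07,0.3,0,0,0,0.75,0.08,0.14,0.6,0,0,0,0.75,0.08,0.14,0.9,0,0,0,0.75,0.08,0.14,0.9,0,0,0,0.75]
  newtons: 40

```text
clock: 4.13
ee_pos: [492.4, -268.8, 56.7]
orientation: [-3.135, -0.004, 1.696]
wrist_force: [-0.7, -0.4, 0.4]
gripper_width: 63.6
grip_force: 0.0
```

Emit:
move_arm:
  moves: [0,0,0.25,0,0,0,0.75,0,0,0.45,0,0,0,0.75,0,0,0.53,0,0,0,0.75,0,0,0.53,0,0,0,0.2,0,0,0.53,0,0,0,0.2,0,0,0.53,0,0,0,0.2,0,0,0.53,0,0,0,0.2,0,0,0.53,0,0,0,0.2,0,0,0.53,0,0,0,0.2]

```text
clock: 4.88
ee_pos: [496.0, -270.6, 9.8]
orientation: [3.14, 0.002, 1.697]
wrist_force: [-0.1, -0.5, 7.5]
gripper_width: 36.5
grip_force: 40.7
```

Emit:
move_arm:
  moves: [0,0,-0.2,0,0,0,0.2,0,0,-0.5,0,0,0,0.2,0.2,0,-0.7,0,0,0,0.2,0.5,-0.03,-0.7,0,0,0,0.2,0.8,-0.07,-0.7,0,0,0,0.2,0.97,-0.07,-0.7,0,0,0,0.2]

```text
clock: 5.38
ee_pos: [475.0, -172.0, 79.4]
orientation: [3.141, -0.0, 1.699]
wrist_force: [-1.0, 0.8, 0.8]
gripper_width: 36.2
grip_force: 40.2
```

Emit:
move_arm:
  moves: [0.3,-0.03,0,0,0,0,0.2,0.6,-0.05,0,0,0,0,0.2,0.97,-0.07,0,0,0,0,0.2]

```text
clock: 5.63
ee_pos: [456.6, -79.7, 78.8]
orientation: [3.141, 0.001, 1.694]
wrist_force: [1.2, 1.1, -0.6]
gripper_width: 36.1
grip_force: 40.2
```

Emit:
move_arm:
  moves: [0.3,-0.03,0,0,0,0,0.2,0.6,-0.05,0,0,0,0,0.2,0.85,-0.07,0,0,0,0,0.2,0.97,-0.07,0,0,0,0,0.2,0.97,-0.07,0,0,0,0,0.2]

```text
clock: 6.05
ee_pos: [437.5, 19.2, 79.2]
orientation: [3.14, -0.001, 1.702]
wrist_force: [0.2, 0.4, -0.3]
gripper_width: 36.1
grip_force: 40.2
```

```bash
python3 - <<'E'
from h import *
c=rects("wrist",dict(pad=6,wheel_center=80)); save("w2.png",c["pixels"])
o=ctrl.get_obs(); print(o["grip_force"],o["gripper_width"])
plan(439,16.5,12,97)
E
```

```text
pad 0.69 [319. 192.] rect [435.9  32.1 110.   84.1   8.4] circ [437.9  16.   59.1]
wheel_center 0.72 [318. 260.] rect [438.3  13.5  40.1  46.    7.4] circ [438.1  13.5  23.5]
40.16318500041962 36.07795947966379
shift [0.013 0.013 0.665] turn_z 0.002 yaw now 97.2 pos [437.8  15.1  78.5] t 6.2
```

View pics/w2.png

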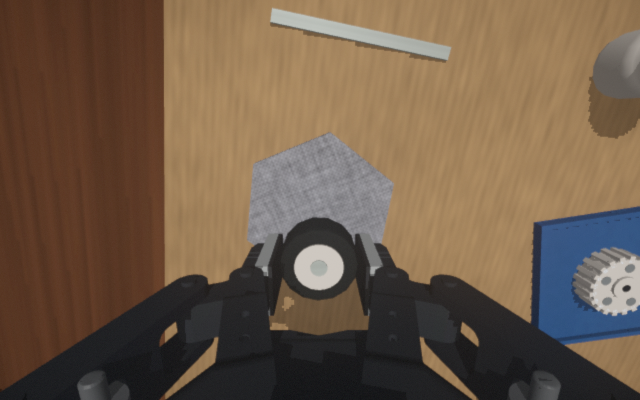

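Wheel is held flat at (319,265) over the pad. Set down, release, rise.

Emit:
move_arm:
  moves: [0,0,0.2,0,0,0,0.2,0,0,0.4,0,0,0,0.2,0,0,0.55,0,0,0,0.2,0,0,0.65,0,0,0,0.2,0,0,0.68,0,0,0,0.2,0,0,0.68,0,0,0,0.2,0,0,0.68,0,0,0,0.55,0,0,0.68,0,0,0,0.75,0,0,0.68,0,0,0,0.75,0,0,0.68,0,0,0,0.75]

```text
clock: 7.03
ee_pos: [437.8, 15.5, 10.5]
orientation: [3.141, 0.0, 1.696]
wrist_force: [0.5, 0.7, 0.4]
gripper_width: 64.0
grip_force: 0.0
```

Emit:
move_arm:
  moves: [0,0,-0.3,0,0,0,0.75,0,0,-0.6,0,0,0,0.75,0,0,-0.95,0,0,0,0.75,0.3,0,-0.95,0,0,0,0.75,0.6,0.1,-0.95,0,0,0,0.75,0.9,0.2,-0.95,0,0,0,0.75,0.9,0.3,-0.95,0,0,0,0.75]

```text
clock: 7.62
ee_pos: [456.1, 115.1, 106.5]
orientation: [3.138, -0.004, 1.703]
wrist_force: [-0.1, 1.0, -1.1]
gripper_width: 63.8
grip_force: 0.0
```

Emit:
move_arm:
  moves: [0.3,0.2,-0.2,0,0,0,0.75,0.6,0.4,-0.4,0,0,0,0.75,0.9,0.7,-0.5,0,0,0,0.75,0.9,0.7,-0.5,0,0,0,0.75,0.9,0.7,-0.5,0,0,0,0.75]

```text
clock: 8.03
ee_pos: [515.0, 209.5, 155.8]
orientation: [3.14, -0.002, 1.7]
wrist_force: [0.0, -0.9, -0.3]
gripper_width: 63.9
grip_force: 0.0
```

```bash
python3 - <<'E'
from h import *
c=rects("wrist",dict(pad=6,wheel_center=26,tray_round=10,motor_a_center=22)); save("w3.png",c["pixels"])
plan(518,283,120,97)
E
```

```text
pad 0.56 [255. 324.] rect [464.5  47.4  40.   49.   38.7] circ [464.2  45.   26.8]
tray_round 0.69 [316.  93.] rect [517.4 283.5 114.2 115.4   9.5] circ [516.8 284.   58.5]
motor_a_center 0.6 [321. 117.] rect [505.1 279.   20.4  40.3  46.1] circ [505.6 278.8  20.6]
shift [0.765 0.143 0.346] turn_z 0.001 yaw now 97.2 pos [513.4 205.4 154.8] t 8.3
```

View pics/w3.png

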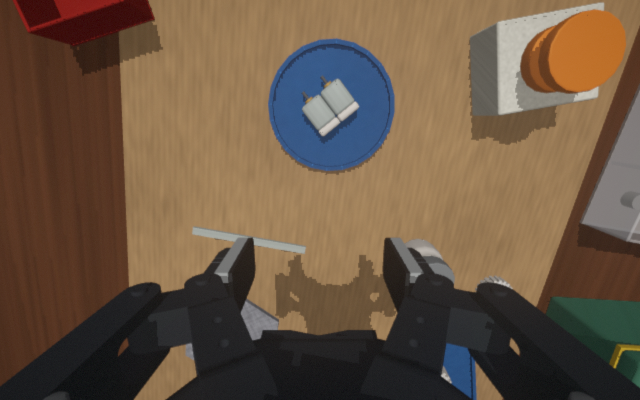

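Motors lie as a pair about (330,106), caps toward lower right. Get a precise rectangle of the pair.

```bash
cat >> h.py <<'E'
def pair(box,z=20):
    c,K,Rm,t=cam("wrist"); p=c["pixels"]; x0,y0,x1,y1=box
    hsv=cv2.cvtColor(np.ascontiguousarray(p),cv2.COLOR_RGB2HSV)
    m=np.zeros(p.shape[:2],np.uint8); m[y0:y1,x0:x1]=(hsv[y0:y1,x0:x1,1]<90)&(hsv[y0:y1,x0:x1,2]>70)
    m=cv2.morphologyEx(m,cv2.MORPH_CLOSE,np.ones((3,3),np.uint8)); m=cv2.morphologyEx(m,cv2.MORPH_OPEN,np.ones((7,7),np.uint8))
    w=contour_w(m,K,Rm,t,z); (cx,cy),sz,a=cv2.minAreaRect(w); print("pair",np.round([cx,cy,*sz,a],1),m.sum())
    pc=p.copy(); pc[m>0,0]=255; return p,pc
E
python3 - <<'E'
from h import *
p,pc=pair((295,70,365,142)); 
save("w3c.png",np.hstack([cv2.resize(q[60:150,285:375],(400,400),interpolation=cv2.INTER_CUBIC) for q in (p,pc)]))
E
```

```text
pair [514.2 285.1  43.1  36.9  45.4] 1906
```

View pics/w3c.png

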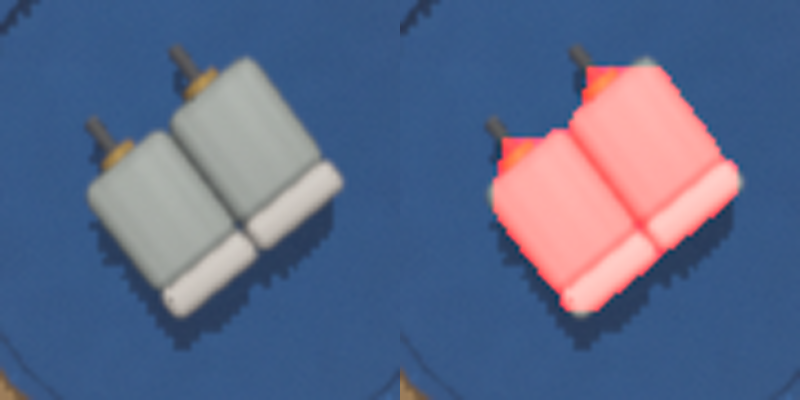

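```bash
python3 - <<'E'
from h import *
c,K,Rm,t=cam("wrist")
P=np.array([ray((285+u*.225,60+v*.225),K,Rm,t,20)[:2] for u,v in [(88,192),(247,57),(343,183),(180,318)]])
L,T,Rr,B=P; print(P.round(1),P.mean(0).round(1)); f=lambda d:(np.linalg.norm(d).round(1),np.degrees(np.arctan2(d[1],d[0])).round(1))
print("capdir",f(B-L),f(Rr-T),"acrossdir",f(T-L),f(Rr-B))
E
```

```text
[[491.9 279.9]
 [519.6 308.5]
 [541.8 287.9]
 [513.2 258. ]] [516.6 283.6]
capdir (np.float64(30.6), np.float64(-45.9)) (np.float64(30.3), np.float64(-42.9)) acrossdir (np.float64(39.8), np.float64(45.9)) (np.float64(41.4), np.float64(46.3))
```

Emit:
move_arm:
  moves: [0.3,0.05,0,0,0,-0.06,0.75,0.6,0.1,0.1,0,0,-0.12,0.75,0.77,0.13,0.4,0,0,-0.18,0.75,0.77,0.13,0.6,0,0,-0.24,0.75,0.77,0.13,0.8,0,0,-0.3,0.75,0.77,0.13,0.8,0,0,-0.32,0.75,0.77,0.13,0.8,0,0,-0.32,0.75,0.77,0.13,0.8,0,0,-0.32,0.75]

```text
clock: 9.05
ee_pos: [517.3, 284.7, 75.2]
orientation: [-3.141, -0.0, 2.365]
wrist_force: [0.6, -0.8, -0.0]
gripper_width: 64.3
grip_force: 0.0
```

```bash
python3 - <<'E'
from h import *
c,K,Rm,t=cam("wrist"); save("w4.png",c["pixels"]); plan(516.6,283.6,10,135.5)
E
```

```text
shift [-0.003 -0.017  0.658] turn_z -0.0 yaw now 135.5 pos [517.6 285.   75.8] t 9.1
```

View pics/w4.png

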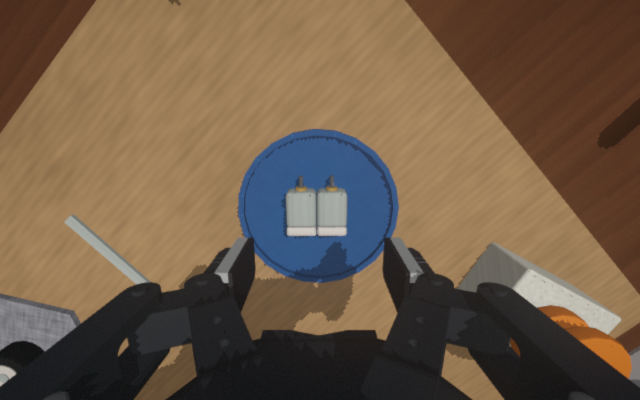

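Pair square to the fingers at (317,212), within a millimetre or two of the finger midline.

```bash
python3 - <<'E'
from h import *
c,K,Rm,t=cam("wrist")
for uv in [(287,190),(347,190),(347,236),(287,236)]: print(ray(uv,K,Rm,t,20).round(1))
m=np.mean([ray(uv,K,Rm,t,20) for uv in [(287,190),(347,190),(347,236),(287,236)]],0); print(m); plan(m[0],m[1],10,135.5)
E
```

```text
[490. 282.  20.]
[518.5 311.   20. ]
[543. 288.  20.]
[513.2 257.8  20. ]
[516.17904372 284.67748599  20.        ]
shift [ 0.009 -0.014  0.66 ] turn_z 0.0 yaw now 135.5 pos [517.7 285.   76.1] t 9.2
```

Emit:
move_arm:
  moves: [0,-0.01,0.3,0,0,0,0.75,0,-0.01,0.5,0,0,0,0.75,0,-0.01,0.62,0,0,0,0.75,0,-0.01,0.65,0,0,0,0.75,0,-0.01,0.65,0,0,0,0.4,0,-0.01,0.65,0,0,0,0.3,0,-0.01,0.65,0,0,0,0.3,0,-0.01,0.65,0,0,0,0.3,0,-0.01,0.65,0,0,0,0.3,0,-0.01,0.65,0,0,0,0.3,0,-0.01,0.65,0,0,0,0.3]
  newtons: 60

```text
clock: 10.07
ee_pos: [517.3, 285.1, 11.8]
orientation: [3.139, 0.001, 2.367]
wrist_force: [-1.0, -0.1, 7.3]
gripper_width: 40.2
grip_force: 61.8
```

Emit:
move_arm:
  moves: [0,0,-0.1,0,0,0,0.3,0,0,-0.3,0,0,0,0.3,0,0,-0.5,0,0,0,0.3,0,0,-0.7,0,0,0,0.3,0,0,-0.9,0,0,0,0.3,0,0,-0.9,0,0,0,0.3]

```text
clock: 10.57
ee_pos: [518.0, 285.9, 104.8]
orientation: [3.136, 0.001, 2.367]
wrist_force: [0.1, 0.7, 0.3]
gripper_width: 39.9
grip_force: 60.6
```

```bash
python3 - <<'E'
from h import *
c,K,Rm,t=cam("wrist"); save("w5.png",c["pixels"]); plan(509,-263,100,95.4)
E
```

```text
shift [-3.773 -3.979  0.017] turn_z 0.335 yaw now 135.6 pos [517.6 285.2 103. ] t 10.6
```

View pics/w5.png

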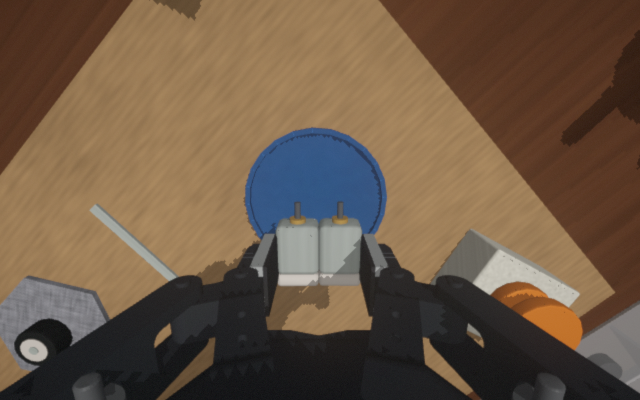

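Both motors held level at (319,250). Turn, then carry to the oblong tray.

Emit:
move_arm:
  moves: [0,0,0,0,0,0.05,0.3,0,0,0,0,0,0.1,0.3,0,0,0,0,0,0.15,0.3,0,0,0,0,0,0.2,0.3,0,0,0,0,0,0.25,0.3,0,0,0,0,0,0.3,0.3,0,0,0,0,0,0.335,0.3,0,0,0,0,0,0.335,0.3,0,0,0,0,0,0.335,0.3]

```text
clock: 11.37
ee_pos: [516.2, 284.1, 99.8]
orientation: [-3.141, 0.001, 1.668]
wrist_force: [-0.7, 0.6, 0.2]
gripper_width: 39.9
grip_force: 60.6
```

Emit:
move_arm:
  moves: [-0.15,-0.02,0,0,0,0,0.3,-0.4,-0.04,0,0,0,0,0.3,-0.65,-0.07,0,0,0,0,0.3,-0.9,-0.1,0,0,0,0,0.3]

```text
clock: 11.7
ee_pos: [514.8, 192.9, 99.9]
orientation: [-3.141, 0.0, 1.67]
wrist_force: [1.1, -0.2, -0.2]
gripper_width: 40.2
grip_force: 60.6
```

Emit:
move_arm:
  moves: [-0.3,-0.03,0,0,0,0,0.3,-0.6,-0.06,0,0,0,0,0.3,-0.9,-0.1,0,0,0,0,0.3]

```text
clock: 11.95
ee_pos: [513.5, 101.9, 100.1]
orientation: [-3.141, -0.0, 1.669]
wrist_force: [-0.4, -0.9, -0.6]
gripper_width: 39.9
grip_force: 60.6
```

Emit:
move_arm:
  moves: [-0.3,-0.03,0,0,0,0,0.3,-0.6,-0.06,0,0,0,0,0.3,-0.9,-0.1,0,0,0,0,0.3]

```text
clock: 12.2
ee_pos: [512.1, 11.2, 100.1]
orientation: [-3.141, -0.0, 1.669]
wrist_force: [-0.4, 0.1, -0.5]
gripper_width: 40.1
grip_force: 60.6
```

Emit:
move_arm:
  moves: [-0.3,-0.03,0,0,0,0,0.3,-0.6,-0.06,0,0,0,0,0.3,-0.9,-0.1,0,0,0,0,0.3]

```text
clock: 12.45
ee_pos: [510.7, -79.4, 100.1]
orientation: [-3.141, -0.0, 1.669]
wrist_force: [-0.4, -0.4, -1.5]
gripper_width: 39.8
grip_force: 60.6
```

Emit:
move_arm:
  moves: [-0.3,-0.03,0,0,0,0,0.3,-0.6,-0.06,0,0,0,0,0.3,-0.9,-0.1,0,0,0,0,0.3]

```text
clock: 12.7
ee_pos: [509.2, -169.9, 100.1]
orientation: [-3.141, -0.0, 1.669]
wrist_force: [0.7, 0.8, -0.8]
gripper_width: 40.4
grip_force: 60.6
```

Emit:
move_arm:
  moves: [-0.3,-0.03,0,0,0,0,0.3,-0.55,-0.06,0,0,0,0,0.3,-0.75,-0.1,0,0,0,0,0.3,-0.9,-0.1,0,0,0,0,0.3,-0.9,-0.1,0,0,0,0,0.3,-0.9,-0.1,0,0,0,0,0.3]

```text
clock: 13.2
ee_pos: [507.6, -259.4, 99.8]
orientation: [-3.141, -0.001, 1.666]
wrist_force: [0.2, 1.1, -0.6]
gripper_width: 40.1
grip_force: 60.6
```

```bash
python3 - <<'E'
from h import *
c=rects("wrist",dict(tray_oblong=10)); plan(509,-263,12,95.4); o=ctrl.get_obs();print(o["gripper_width"],o["grip_force"])
rects("top",dict(tray_oblong=10))
E
```

```text
tray_oblong 0.61 [319. 192.] rect [ 508.7 -262.8  149.5   84.1    5.4] circ [ 508.7 -262.6   84.6]
shift [-0.057  0.003  0.882] turn_z 0.002 yaw now 95.6 pos [ 508.1 -257.5  100.2] t 13.3
40.09124387105368 60.63395172357559
tray_oblong 0.97 [433. 238.] rect [ 510.9 -259.8  152.9   84.4    6.3] circ [ 509.7 -260.1   83.7]
```

Emit:
move_arm:
  moves: [-0.05,0,0.2,0,0,0,0.3,-0.05,0,0.4,0,0,0,0.3,-0.05,0,0.6,0,0,0,0.3,-0.05,0,0.75,0,0,0,0.3,-0.05,0,0.84,0,0,0,0.3,-0.05,0,0.88,0,0,0,0.3,-0.05,0,0.885,0,0,0,0.3,-0.05,0,0.885,0,0,0,0.3]

```text
clock: 14.07
ee_pos: [509.1, -263.3, 12.4]
orientation: [3.141, 0.0, 1.667]
wrist_force: [-0.0, 0.2, -0.2]
gripper_width: 39.9
grip_force: 60.6
```

Emit:
move_arm:
  moves: [0,0,0,0,0,0,0.48,0,0,0,0,0,0,0.53,0,0,0,0,0,0,0.58,0,0,0,0,0,0,0.65,0,0,0,0,0,0,0.65,0,0,-0.2,0,0,0,0.65,0,0,-0.5,0,0,0,0.7,0,0,-0.8,0,0,0,0.75,0,0,-1,0,0,0,0.75,0,0,-1,0,0,0,0.75]

```text
clock: 14.9
ee_pos: [510.9, -264.4, 116.1]
orientation: [3.136, 0.003, 1.666]
wrist_force: [0.7, 0.8, 0.4]
gripper_width: 64.0
grip_force: 0.0
```

```bash
python3 - <<'E'
from h import *
c=rects("wrist",dict(tray_oblong=10,motor_a_center=20)); save("w6.png",c["pixels"]); plan(675,-7.5,110,95.4)
E
```

```text
tray_oblong 0.63 [314. 179.] rect [ 508.6 -263.2  151.    85.5    5.3] circ [ 508.4 -262.7   85.3]
motor_a_center 0.85 [305. 196.] rect [ 497.8 -260.2   20.9   43.1    5.2] circ [ 497.1 -260.8   22.2]
shift [2.396 1.904 0.013] turn_z 0.0 yaw now 95.4 pos [ 508.1 -264.   111.4] t 15.1
```

View pics/w6.png

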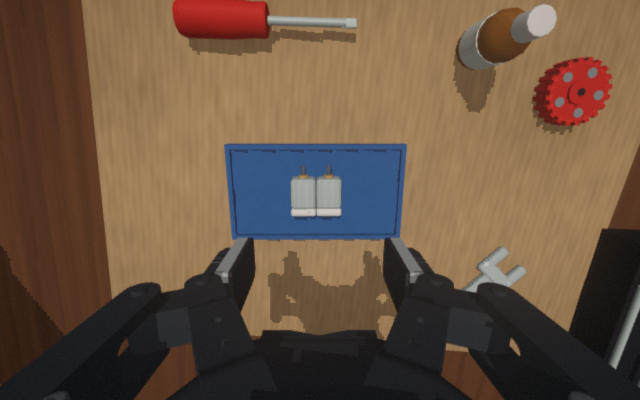

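Motors lie side by side at (316,197), in the middle of the tray (315,191). Next the gear.

Emit:
move_arm:
  moves: [0.25,0.2,0,0,0,0,0.8,0.5,0.4,0,0,0,0,0.8,0.8,0.63,0,0,0,0,0.8]

```text
clock: 15.3
ee_pos: [562.6, -179.2, 110.0]
orientation: [-3.138, -0.0, 1.662]
wrist_force: [-0.0, 0.1, 0.5]
gripper_width: 68.4
grip_force: 0.0
```

Emit:
move_arm:
  moves: [0.25,0.2,0,0,0,0,0.8,0.5,0.4,0,0,0,0,0.8,0.8,0.63,0,0,0,0,0.8]

```text
clock: 15.55
ee_pos: [618.2, -92.7, 109.8]
orientation: [-3.138, 0.001, 1.664]
wrist_force: [-0.8, -0.9, -0.6]
gripper_width: 68.5
grip_force: 0.0
```

Emit:
move_arm:
  moves: [0.25,0.2,0,0,0,0,0.8,0.5,0.4,0,0,0,0,0.8,0.8,0.63,0,0,0,0,0.8,0.8,0.63,0,0,0,0,0.8,0.8,0.63,0,0,0,0,0.8]

```text
clock: 15.97
ee_pos: [673.6, -3.2, 109.8]
orientation: [-3.139, -0.002, 1.671]
wrist_force: [-0.3, -0.8, -0.4]
gripper_width: 68.5
grip_force: 0.0
```

```bash
python3 - <<'E'
from h import *
c=rects("wrist",dict(tray_square=10,gear_center=22)); save("w7.png",c["pixels"]); plan(675,-7.5,12,95.4)
E
```

```text
tray_square 0.79 [327. 180.] rect [675.4  -9.2 111.9 112.7  17. ] circ [675.3  -9.3  77.7]
gear_center 0.83 [316. 205.] rect [672.9  -6.5  48.1  48.9  18.5] circ [672.9  -6.6  25.1]
gear_center 0.65 [402.  52.] rect [719.4 110.   36.   33.5  49.3] circ [719.2 110.3  18.2]
gear_center 0.63 [328. 326.] rect [ 693.6 -123.2    2.7    2.1    5.8] circ [ 693.7 -123.6    1.5]
shift [0.009 0.023 0.984] turn_z -0.0 yaw now 95.4 pos [673.   -8.5 110.4] t 16.1
```

View pics/w7.png

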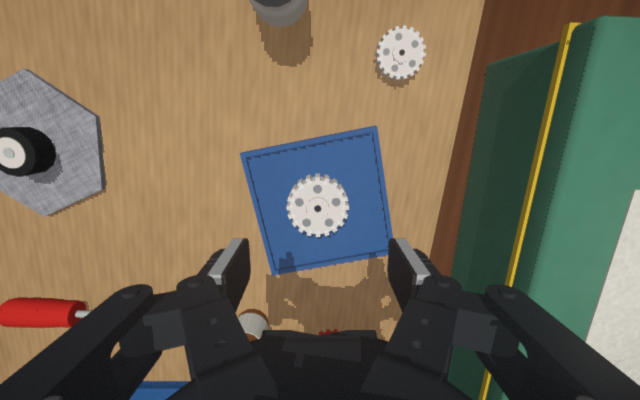

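The large white gear is at (317,207) in the square tray; the small white one (401,52) is left alone. Grasp it.

Emit:
move_arm:
  moves: [0.01,0,0.3,0,0,0,0.8,0.02,0,0.6,0,0,0,0.8,0.02,0,0.85,0,0,0,0.8,0.02,0,0.98,0,0,0,0.8,0.02,0,0.99,0,0,0,0.8,0.02,0,0.99,0,0,0,0.4,0.02,0,0.99,0,0,0,0.4,0.02,0,0.99,0,0,0,0.4,0.02,0,0.99,0,0,0,0.4,0.02,0,0.99,0,0,0,0.4,0.02,0,0.99,0,0,0,0.4]
  newtons: 40

```text
clock: 17.03
ee_pos: [674.7, -5.0, 14.3]
orientation: [3.139, 0.0, 1.666]
wrist_force: [-1.3, -0.5, 7.0]
gripper_width: 47.2
grip_force: 41.8
```

Emit:
move_arm:
  moves: [0,0,-0.1,0,0,0,0.4,0,0,-0.3,0,0,0,0.4,0,0,-0.5,0,0,0,0.4,0,0,-0.8,0,0,0,0.4,0,0,-0.95,0,0,0,0.4,0,0,-0.95,0,0,0,0.4]

```text
clock: 17.53
ee_pos: [675.9, -4.3, 112.8]
orientation: [3.135, 0.0, 1.666]
wrist_force: [0.4, 0.8, -0.2]
gripper_width: 47.7
grip_force: 41.2
```

```bash
python3 - <<'E'
from h import *
plan(517.2,283.6,105,95.4)
E
```

```text
shift [ 3.017 -1.307  0.069] turn_z 0.0 yaw now 95.4 pos [675.9  -4.3 112.8] t 17.5
```

Emit:
move_arm:
  moves: [0.2,-0.1,0,0,0,0,0.4,0.5,-0.2,0,0,0,0,0.4,0.8,-0.33,0,0,0,0,0.4,1,-0.43,0,0,0,0,0.4]

```text
clock: 17.87
ee_pos: [619.6, 93.7, 107.8]
orientation: [-3.141, -0.002, 1.668]
wrist_force: [-0.9, 0.5, -0.3]
gripper_width: 47.4
grip_force: 41.2
```

Emit:
move_arm:
  moves: [0.3,-0.14,0,0,0,0,0.4,0.65,-0.28,0,0,0,0,0.4,1,-0.43,0,0,0,0,0.4]

```text
clock: 18.12
ee_pos: [568.2, 186.4, 107.6]
orientation: [-3.141, 0.0, 1.664]
wrist_force: [0.2, 0.6, -1.0]
gripper_width: 47.6
grip_force: 41.2
```

Emit:
move_arm:
  moves: [0.3,-0.14,0,0,0,0,0.4,0.6,-0.28,0,0,0,0,0.4,0.85,-0.4,0,0,0,0,0.4,1,-0.43,0,0,0,0,0.4,1,-0.43,0,0,0,0,0.4,1,-0.43,0,0,0,0,0.4]

```text
clock: 18.62
ee_pos: [516.1, 282.1, 107.7]
orientation: [-3.141, 0.0, 1.668]
wrist_force: [0.1, -0.0, -0.1]
gripper_width: 47.3
grip_force: 41.2
```

```bash
python3 - <<'E'
from h import *
c=rects("wrist",dict(tray_round=10,gear_center=110)); save("w8.png",c["pixels"]); plan(517.2,283.6,13.5,95.4); rects("top",dict(tray_round=10))
E
```

```text
tray_round 0.91 [318. 178.] rect [516.3 294.8 116.   93.2   4.9] circ [517.2 283.9  58.6]
gear_center 0.58 [319. 252.] rect [516.5 279.8  48.7  55.7   4. ] circ [516.  279.6  28. ]
shift [0.041 0.001 0.94 ] turn_z -0.001 yaw now 95.3 pos [517.5 279.6 107.5] t 18.8
tray_round 0.63 [228. 206.] rect [569.6 271.3  19.8   6.9  77.1] circ [569.  271.4  10. ]
```

View pics/w8.png

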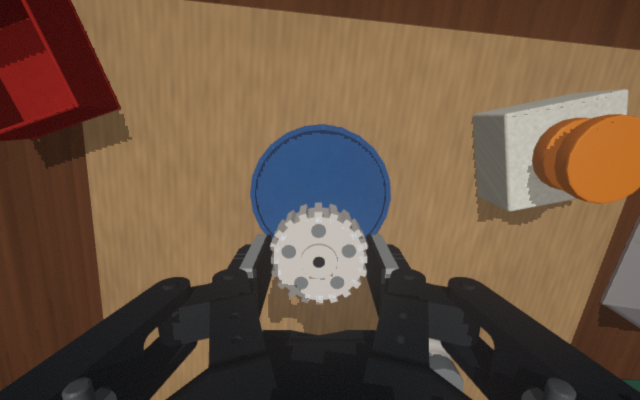

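Gear is held flat at (319,254). Place it and go back to the pad.

Emit:
move_arm:
  moves: [0.03,0,0.3,0,0,0,0.4,0.04,0,0.55,0,0,0,0.4,0.04,0,0.75,0,0,0,0.4,0.04,0,0.87,0,0,0,0.4,0.04,0,0.93,0,0,0,0.4,0.04,0,0.95,0,0,0,0.4,0.04,0,0.95,0,0,0,0.4,0.04,0,0.95,0,0,0,0.6,0.04,0,0.95,0,0,0,0.65,0.04,0,0.95,0,0,0,0.7,0.04,0,0.95,0,0,0,0.75,0.04,0,0.95,0,0,0,0.75]

```text
clock: 19.87
ee_pos: [516.7, 285.5, 13.2]
orientation: [3.141, -0.0, 1.666]
wrist_force: [0.1, -0.2, 0.3]
gripper_width: 64.1
grip_force: 0.0
```

Emit:
move_arm:
  moves: [0,0,-0.3,0,0,0,0.75,0,0,-0.6,0,0,0,0.75,0,0,-0.9,0,0,0,0.75,0,0,-0.9,0,0,0,0.75,0,0,-0.9,0,0,0,0.75]

```text
clock: 20.28
ee_pos: [517.4, 286.1, 104.7]
orientation: [3.138, -0.002, 1.666]
wrist_force: [-0.2, 0.1, -0.2]
gripper_width: 64.2
grip_force: 0.0
```

```bash
python3 - <<'E'
from h import *
c=rects("wrist",dict(tray_round=10,gear_center=22)); save("w9.png",c["pixels"]); plan(438,15.5,110,95.4)
rects("top",dict(wheel_center=26))
E
```

```text
tray_round 0.62 [319. 174.] rect [517.3 283.9 114.8 115.4  41.9] circ [517.2 283.9  58.2]
gear_center 0.82 [316. 206.] rect [516.9 284.2  51.   49.8  80.3] circ [516.5 283.5  26.3]
gear_center 0.55 [494. 390.] rect [698.7 119.1   6.5  30.3  44.7] circ [699.7 120.1  15.1]
shift [-2.607 -1.032 -0.077] turn_z 0.0 yaw now 95.4 pos [516.  284.8 101.9] t 20.4
wheel_center 0.67 [329. 262.] rect [438.9  14.1  36.7  34.9  46.3] circ [439.2  14.8  20. ]
```

Gear centred within 1 mm. To the wheel.

Emit:
move_arm:
  moves: [-0.3,-0.12,0,0,0,0,0.75,-0.6,-0.24,0,0,0,0,0.75,-0.87,-0.34,0,0,0,0,0.75]

```text
clock: 20.78
ee_pos: [489.5, 194.2, 101.6]
orientation: [-3.139, 0.001, 1.667]
wrist_force: [1.1, -1.6, -0.1]
gripper_width: 63.9
grip_force: 0.0
```

Emit:
move_arm:
  moves: [-0.3,-0.12,0,0,0,0,0.75,-0.6,-0.24,0,0,0,0,0.75,-0.87,-0.34,0,0,0,0,0.75]

```text
clock: 21.03
ee_pos: [463.9, 103.7, 102.0]
orientation: [-3.14, 0.001, 1.666]
wrist_force: [1.3, 0.1, 0.4]
gripper_width: 64.2
grip_force: 0.0
```

Emit:
move_arm:
  moves: [-0.3,-0.12,0,0,0,0,0.75,-0.6,-0.24,0,0,0,0,0.75,-0.87,-0.34,0,0,0,0,0.75,-0.87,-0.34,0,0,0,0,0.75,-0.87,-0.34,0,0,0,0,0.75]

```text
clock: 21.45
ee_pos: [439.0, 14.1, 102.2]
orientation: [-3.14, 0.0, 1.662]
wrist_force: [-0.1, 0.3, -0.3]
gripper_width: 64.3
grip_force: 0.0
```

```bash
python3 - <<'E'
from h import *
c=rects("wrist",dict(wheel_center=26)); save("w10.png",c["pixels"]); plan(438,15.5,11,95.4)
E
```

```text
wheel_center 0.9 [315. 204.] rect [438.1  15.2  39.8  36.2  80.5] circ [437.7  15.3  20. ]
shift [-0.011 -0.021  0.916] turn_z 0.001 yaw now 95.5 pos [440.   16.7 102.6] t 21.6
```

Emit:
move_arm:
  moves: [-0.01,-0.01,0.3,0,0,0,0.75,-0.01,-0.01,0.6,0,0,0,0.75,-0.01,-0.01,0.85,0,0,0,0.75,-0.01,-0.01,0.915,0,0,0,0.75,-0.01,-0.01,0.915,0,0,0,0.2,-0.01,-0.01,0.915,0,0,0,0.2,-0.01,-0.01,0.915,0,0,0,0.2,-0.01,-0.01,0.915,0,0,0,0.2,-0.01,-0.01,0.915,0,0,0,0.2,-0.01,-0.01,0.915,0,0,0,0.2,-0.01,-0.01,0.915,0,0,0,0.2]

```text
clock: 22.47
ee_pos: [439.4, 14.6, 12.1]
orientation: [3.14, 0.0, 1.665]
wrist_force: [-1.3, 0.1, 7.7]
gripper_width: 36.1
grip_force: 40.7
```

Emit:
move_arm:
  moves: [0,0,-0.1,0,0,0,0.2,0,0,-0.3,0,0,0,0.2,0,0,-0.5,0,0,0,0.2,0,0,-0.8,0,0,0,0.2,0,0,-0.9,0,0,0,0.2,0,0,-0.9,0,0,0,0.2]

```text
clock: 22.97
ee_pos: [440.2, 14.7, 103.7]
orientation: [3.137, 0.001, 1.665]
wrist_force: [0.2, -0.8, -1.1]
gripper_width: 36.2
grip_force: 40.2
```

```bash
python3 - <<'E'
from h import *
plan(675.4,-9,105,95.4)
E
```

```text
shift [-4.570e-01  2.319e+00 -2.000e-03] turn_z -0.0 yaw now 95.4 pos [440.2  14.7 103.7] t 23.0
```

Emit:
move_arm:
  moves: [-0.03,0.15,0,0,0,0,0.2,-0.08,0.4,0,0,0,0,0.2,-0.12,0.6,0,0,0,0,0.2,-0.15,0.78,0,0,0,0,0.2]

```text
clock: 23.3
ee_pos: [518.8, 6.5, 100.5]
orientation: [-3.141, 0.0, 1.665]
wrist_force: [-0.2, 1.3, -1.4]
gripper_width: 35.9
grip_force: 40.2
```

Emit:
move_arm:
  moves: [-0.05,0.3,0,0,0,0,0.2,-0.1,0.55,0,0,0,0,0.2,-0.15,0.78,0,0,0,0,0.2]

```text
clock: 23.55
ee_pos: [597.9, -0.8, 100.1]
orientation: [-3.141, 0.0, 1.665]
wrist_force: [0.0, -0.5, -0.1]
gripper_width: 36.5
grip_force: 40.2
```

Emit:
move_arm:
  moves: [-0.05,0.3,0,0,0,0,0.2,-0.1,0.55,0,0,0,0,0.2,-0.15,0.7,0,0,0,0,0.2,-0.15,0.77,0,0,0,0,0.2,-0.15,0.77,0,0,0,0,0.2,-0.15,0.77,0,0,0,0,0.2]

```text
clock: 24.05
ee_pos: [673.9, -7.5, 100.3]
orientation: [-3.14, -0.0, 1.666]
wrist_force: [-0.1, -0.2, 0.0]
gripper_width: 36.3
grip_force: 40.2
```

```bash
python3 - <<'E'
from h import *
c=rects("wrist",dict(tray_square=10,wheel_center=105)); save("w11.png",c["pixels"]); plan(675.4,-9,11.5,95.4); o=ctrl.get_obs(); print(o["ee_pos"],o["grip_force"])
E
```

```text
tray_square 0.85 [323. 183.] rect [675.7  -8.8 112.8 112.4  16.4] circ [675.7  -9.   77.6]
wheel_center 0.88 [318. 259.] rect [674.4 -11.1  37.9  44.8   3.5] circ [674.3 -11.   22.5]
shift [-0.015  0.015  0.898] turn_z 0.001 yaw now 95.5 pos [673.9  -7.6 101.3] t 24.2
[673.87397894  -7.64573783 101.32106163] 40.1699423789978
```

View pics/w11.png

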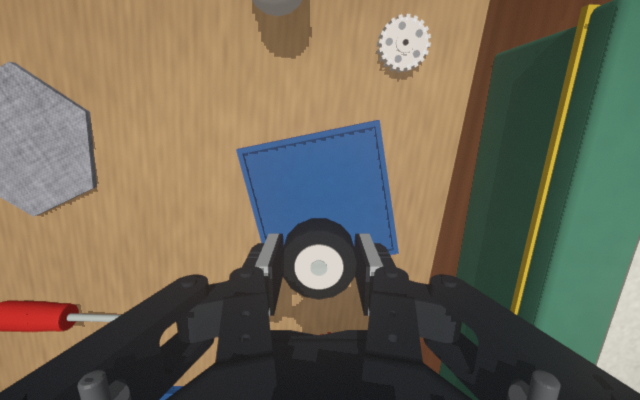

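Wheel held flat at (319,260) over the emptied square tray. Place it and retreat.

Emit:
move_arm:
  moves: [0,0.02,0.3,0,0,0,0.2,0,0.02,0.55,0,0,0,0.2,0,0.02,0.72,0,0,0,0.2,0,0.02,0.83,0,0,0,0.2,0,0.02,0.88,0,0,0,0.2,0,0.02,0.895,0,0,0,0.2,0,0.02,0.895,0,0,0,0.2,0,0.02,0.895,0,0,0,0.5,0,0.02,0.895,0,0,0,0.6,0,0.02,0.895,0,0,0,0.7,0,0.02,0.895,0,0,0,0.75,0,0.02,0.895,0,0,0,0.75]

```text
clock: 25.2
ee_pos: [677.1, -7.7, 12.0]
orientation: [3.141, 0.0, 1.666]
wrist_force: [-0.2, 0.1, 0.3]
gripper_width: 64.0
grip_force: 0.0
```

Emit:
move_arm:
  moves: [0,0,-0.3,0,0,0,0.75,0,0,-0.6,0,0,0,0.75,0,0,-1,0,0,0,0.75,0,0,-1,0,0,0,0.75,0,0,-1,0,0,0,0.75,0,0,-1,0,0,0,0.75]

```text
clock: 25.7
ee_pos: [676.8, -8.0, 111.7]
orientation: [-3.142, 0.0, 1.666]
wrist_force: [0.2, 0.9, -0.2]
gripper_width: 63.9
grip_force: 0.0
```

```bash
python3 - <<'E'
from h import *
rects("wrist",dict(tray_square=10,wheel_center=26))
c=rects("scene",dict(gear_center=22)); save("fin.png",cv2.resize(c["pixels"][110:310,160:500],(800,471),interpolation=cv2.INTER_CUBIC))
E
```

```text
tray_square 0.61 [311. 179.] rect [675.8  -9.7 112.3 112.6  16.7] circ [675.7  -9.4  77.5]
tray_square 0.35 [159. 388.] rect [ 537.5 -223.6   61.    29.5    5.4] circ [ 537.5 -224.3   33.6]
wheel_center 0.63 [318. 203.] rect [677.2  -8.4  36.4  38.7   5.4] circ [677.   -8.4  20. ]
gear_center 0.89 [451. 236.] rect [522.4 282.3  46.4  58.2  85.6] circ [522.7 281.6  29.6]
gear_center 0.82 [214. 220.] rect [ 708.9 -154.5   56.1   48.3   58.8] circ [ 709.6 -154.8   28.3]
gear_center 0.75 [325. 286.] rect [729.4 117.1  37.5  34.1  27.8] circ [730.  116.4  19.3]
```

View pics/fin.png

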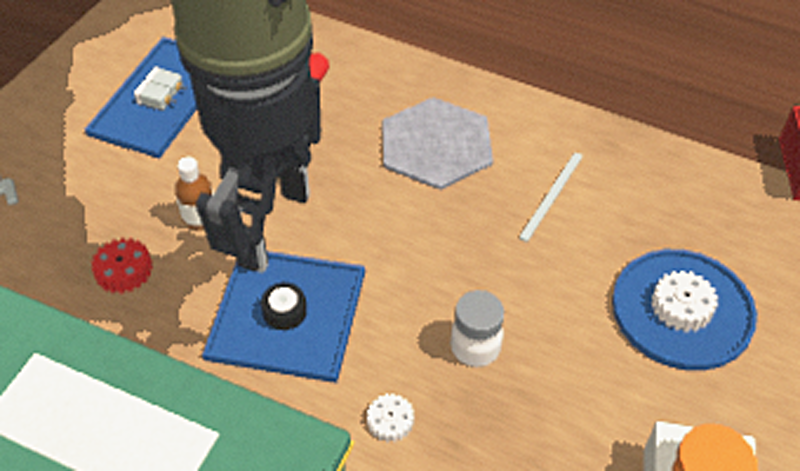

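All three parts are in the middle of their trays: motors (158,88), wheel (284,305), gear (686,300). The bottle and jar still stand where they were.

```bash
python3 -c "
from rig import ctrl
print(ctrl.hand_in())"
```

```text
the job is handed in; nothing more can be done
None
```

The job is done and handed in at about 26 s on the clock: the gear is in the round tray, the wheel in the square tray (it waited on the pad), and the motor pair, moved in one grasp, in the oblong tray, each about 2 mm or less from its tray's centre by camera, with the oil bottle and glue jar untouched.

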